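Find where the sliding door binds and back it off

ROBOT

A 6-joint arm with a two-finger parallel gripper is mounted at the origin on a cart in front of the work surface, level with it; the furniture and walls round the work are solid. World frame = base frame: x ahead of the robot, y to its left, z up, the work surface at z = 0. Lengths are in mm, angles in rad, forces in N, time in s.
With the tool pointing down it reaches from about 350 to 975 mm from the base axis. Payload 7.1 kg.
Tool frame: the origin (TCP) lies midway between the tips of the shut fingers; the grasp point (between the pads) lies 19 mm behind it (ctrl.hold_point_z is the distance from the TCP to the grasp point, in mm); x points along the fingers, y is the direction in which the jaws open and shut, and the axes are right-handed (so a half turn about x gives the same grasp; the last joint's range is limited). The gripper opens to 88 mm and grips with 3 to 60 N. Pads are 20 mm wide; open, the fingers measure 115 mm over their backs; the gripper's body (75 mm by 178 mm) begins 61 mm behind the grasp point.
Start: joints at [1.11, 0.423, 1.63, -0, 1.089, -0.019], TCP at [267.197, 564.987, 188.175] pointing down, gripper open.
Joint ranges: [-3, 3], [-0.9, 2.11], [0.09, 2.58], [-1.31, 4.45], [0.11, 2.69], [-2.54, 2.54]. Speed limits (rad/s): [2.39, 2.39, 3.01, 3.14, 3.14, 3.14].

INTERFACE

Orientations are given as a rotation vector (axis times angle).
In Python, from workcell import ctrl, get_image, calibration gives the robot as it stands.
- The arm moves only by the tool move_arm, never from a script. Its argument "rows" is a list of rows, each a list of 5 numbers: the shift along the world's x, y, z in mm, then the turn about the world's z in rad, then the closure, from -1 (fully open) to 1 (shut). In form: [[tx, ty, tz, roll, jaw], ...]. A call has 1 to 12 rows; each row is the pose to reach, as a shift and turn from the pose measured when the call began; what a row does not reach only later rows make up. A row lasts 1/8 s, in which the tool goes at most 62.5 mm and 10.7 degrees, less where a joint would pass 70% of its speed; a pose out of reach is approached as far as the arm can. A call with a gripper value outside its range is refused whole. The fingers move at their own pace and stop on an object; the grip force is fixed at half the most. Time passes only in rows, so rows that repeat a pose let the fingers close. It gives the time, the measured TCP pose, the force and the opening at its end, in the units of the state.
- ctrl.get_obs(): the state, without advancing time (a new reading comes with each control period).
- get_image(name): name is "scene" or "top" or "wrist"; returns the picture (400x640x3 uint8, blue, green, red); there is no depth.
- calibration(name): a dict with "fx", "fy", "cx", "cy" (pixels), "D" ([k1, k2, p1, p2, k3] as OpenCV has them; the pictures are not rectified), "view" (4x4, takes a point from world to camera coordinates); the wrist camera has in their place "T_tool_cam" (4x4, takes a point from camera to tool coordinates, whose origin is the TCP and whose axes are the tool frame's). Camera axes: x right, y up, looking along -z (the intrinsics and any distortion apply to the point x, -y, -z); pixel columns grow to the right and rows downward; lengths in mm; the calibration is good to about 2 mm. A picture is of the moment at which its call begins: read the wrist's pose just before it. calibration takes no time and is no camera call.
- ctrl.close_job(): hands the job in, once; it reports no verdict.
The state is a dict: "t": time; "qpos": joint angles; "qvel": joint speeds; "joint_torque": joint torques, N m; "ee_pos": TCP position; "orientation": TCP orientation; "ft_force": force on the tool from outside, world axes, zero at the start; "moment": the same for the moment, N m; "width": finger opening in mm.
Only numpy, scipy, OpenCV 4.12 (cv2) and the standard library are available. Lean on these libraries where they do the work, as an engineer would, in place of code of your own. Each camera call takes 0.05 s, during which the arm holds its last target.

TASK

The track of the little desk cabinet's sliding door is tight somewhere to the left, out of sight. Take the door by its pull tab and slide it left so that it pushes the dark marker shoe along until you feel the shoe jam clearly in the tight spot, without forcing it; then draw the door back until about 15 mm (a finger's breadth) stands open between door and shoe, and let go. The shoe stays behind to mark the spot: move it only with the door, never by hand, and leave everything else on and around the cabinet where it is.

Things in the scene. Friction and masses are not known exactly. Their poses are not given: they have to be found in the camera images.
- cabinet: Plywood desk cabinet, fixed, 300 mm wide (y), 175 high; origin on its underside, midway across its width, x to its back, y to its left as the robot sees it, z up. Door's face at x = -50. Top board: x = -88 to +34, underside 160 over the desk; it overhangs the door's pull tab, so come from the front with the tool leaning 30 to 45 deg. Door and shoe share one track along y, from y = -138 to +138.
- door: Sliding door: wooden panel 100 mm wide (y), 143 high, 10 thick, about 0.3 kg, axes as the cabinet's, origin at the foot of its leading (left, +y) edge, at its face. It slides along y with about 1 N of friction and stays where it is left; to the left it can go on past the tight spot's range.
- door_grip (a point): Grip point of the door's pull tab, an upright wooden plate in the middle of the door's width, 12 mm thick (y), 50 high (35 to 85 over the desk), standing 45 out from the door's face. This point: mid-thickness, 30 out from the face, 60 over the desk. Pinch it across the 12 mm, fingers closing along the cabinet's y.
- door_edge (a point): On the door's leading (left, +y) edge, at its face, 34.5 mm over the desk; 50 mm to the left (+y) of point door_grip. Axes as the cabinet's.
- shoe: Marker shoe: dark steel block 26 mm long (y), 10 thick, 40 high, in the door's track to the left of the door, thin upright ridge on its front. Pushed by the door it drags with about 1 N and stays put, up to the tight spot; there it wedges softly, about 1.8 N per mm, and springs back those few mm when released. 5 to 12 N of push is clearly jammed, over 20 N is forcing it.
- shoe_face (a point): Middle of the shoe's near (right, -y) face, at its front, 34.5 mm over the desk: the face that the door's edge pushes. The tight spot stops it somewhere between y = +35 and +90 mm in the cabinet's frame, 10 to 35 mm beyond where it starts; this cannot be seen, only felt.
- notepad: Bystander, to be left where it is (sizes in mm): square pad of sticky notes, 76 x 76 x 10, lying on the cabinet's top; origin on its underside.
- tin: Bystander, to be left where it is (sizes in mm): flat round tin, 50 across, 19 high, on the cabinet's top; origin on its underside.
- lip_balm: Bystander, to be left where it is (sizes in mm): small upright stick, 17 across, 67 high, standing inside the cabinet's left compartment; origin on its underside.
- mug: Bystander, to be left where it is (sizes in mm): spotted white mug, 82 x 114 x 91, standing at the cabinet's left; origin on its underside.
- earbud_case: Bystander, to be left where it is (sizes in mm): rounded earbud case, 47 x 64 x 23, lying on the desk in front of the cabinet; origin on its underside.
- eraser: Bystander, to be left where it is (sizes in mm): eraser, 19 x 43 x 13, lying on the desk in front of the cabinet; origin on its underside.
- stapler: Bystander, to be left where it is (sizes in mm): stapler, 34 x 119 x 45, on the desk far to the left; origin on its underside.
- marker: Bystander, to be left where it is (sizes in mm): felt marker, 16 x 126 x 16, lying on the desk in front of the cabinet; origin on its underside.

How it is judged:
By the outcome, as a careful person would: the job done as asked, in the order asked, and still so for the second after the job is handed in, with the robot touching nothing.
It also fails if it takes over 58 s, if anything falls off the work surface, if the arm or the gripper's body presses on something with over 40 N, if the wrist force passes 120 N, or if a joint passes its speed limit or range.

## Working session

There is one attempt and no reset: what is moved stays moved. The work goes in short steps, Python scripts to look and compute and a tool call to move; the robot and the scene stay as the last step left them, time stands still between calls to the robot, and variables do not carry over. Pictures are saved under pics/ and viewed, and the job is handed in when it is done.

Besides the shell and the picture viewer there is one more tool, called after "Call:" by a JSON object that holds its "fn" and its "kwargs", one argument or row to a line. move_arm: Moves the arm, as the interface text tells. Its arguments: {"type":"object","properties":{"rows":{"type":"array"}},"required":["rows"]}

```bash
ls; mkdir -p pics
python3 - <<'E'
from workcell import ctrl, get_image, calibration
import cv2
o=ctrl.get_obs()
for k in o: print(k,o[k])
for n in ("scene","top"):
    cv2.imwrite(f"pics/{n}0.png",get_image(n)); print(n,calibration(n))
print(calibration("wrist"))
E
```

```text
pics
t 0.0
qpos [ 1.11000508e+00  4.23856551e-01  1.63069117e+00 -8.13328350e-06
  1.08860220e+00 -1.90020677e-02]
qvel [-5.68727601e-04  1.15591827e-04  1.62407116e-03  3.14573677e-05
 -1.09658385e-03  7.48328037e-05]
joint_torque [-2.82794990e-04 -5.44623435e+01 -2.73669595e+01  6.43884321e-02
  2.27230776e-02 -1.45501899e-04]
ee_pos [266.9295888  564.44995913 187.39147497]
orientation [ 0.34528587  1.54325101 -0.34768069]
ft_force [-0.82836278 -0.15480384  0.44319905]
moment [ 0.01074982  0.00991764 -0.01956273]
width 87.87325457497631
scene {'fx': 436.8441560306788, 'fy': 436.8441560306788, 'cx': 320.7518830298775, 'cy': 202.93489207521873, 'D': array([0.0077629, 0.       , 0.       , 0.       , 0.       ]), 'view': array([[ 6.20354129e-01, -7.84321475e-01, -7.60314264e-04,
        -1.97378175e+02],
       [ 3.21453386e-01,  2.53367059e-01,  9.12399504e-01,
        -3.52621558e+02],
       [-7.15421886e-01, -5.66255205e-01,  4.09300095e-01,
        -7.05622511e+02],
       [ 0.00000000e+00,  0.00000000e+00,  0.00000000e+00,
         1.00000000e+00]])}
top {'fx': 366.4946375354712
[... 346 characters left out ...]
6.13355278e-01, -1.73613094e-01,  7.70489323e-01,
        -9.69309310e+02],
       [ 0.00000000e+00,  0.00000000e+00,  0.00000000e+00,
         1.00000000e+00]])}
{'fx': 288.2774667347912, 'fy': 288.2774667347912, 'cx': 320.37402026256933, 'cy': 198.36088151202406, 'D': array([-0.03651177,  0.        ,  0.        ,  0.        ,  0.        ]), 'T_tool_cam': array([[ 2.31267151e-04,  2.63173376e-01, -9.64748527e-01,
        -1.96191973e+02],
       [ 9.99999866e-01, -5.06811174e-04,  1.01464693e-04,
         2.09979683e-01],
       [-4.62242528e-04, -9.64748422e-01, -2.63173458e-01,
        -7.03914229e+01],
       [ 0.00000000e+00,  0.00000000e+00,  0.00000000e+00,
         1.00000000e+00]])}
```

View pics/scene0.png

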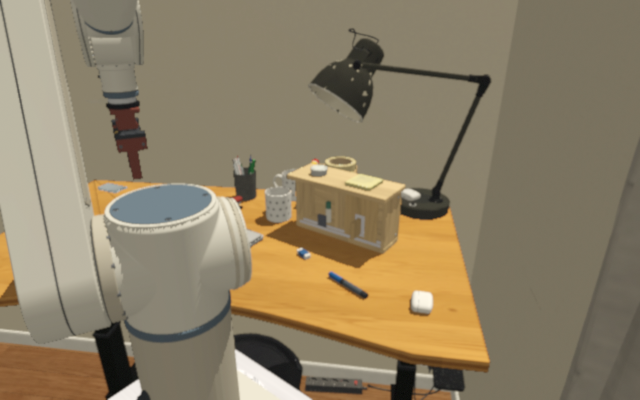

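View pics/top0.png

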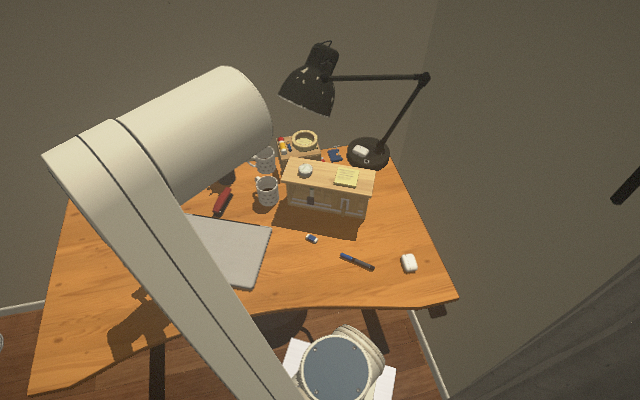

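Run:
```python
from workcell import ctrl
import workcell,inspect
from scipy.spatial.transform import Rotation as R
import numpy as np, cv2
o=ctrl.get_obs(); np.set_printoptions(precision=4,suppress=True)
print(R.from_rotvec(o['orientation']).as_matrix()); print([a for a in dir(ctrl) if a[0]!='_'])
for n,(x0,x1,y0,y1) in dict(scene=(270,450,140,320),top=(240,440,140,290)).items():
    im=cv2.imread(f"pics/{n}0.png")[y0:y1,x0:x1]
    k=min(800//(x1-x0),600//(y1-y0)); print(n,k)
    cv2.imwrite(f"pics/{n}0z.png",cv2.resize(im,None,fx=k,fy=k,interpolation=cv2.INTER_CUBIC))
```

```text
[[-0.0006  0.4276  0.904 ]
 [-0.0012  0.904  -0.4276]
 [-1.     -0.0014 -0.    ]]
['Unreachable', 'close_job', 'get_obs', 'hold_point_z']
scene 3
top 4
```

View pics/scene0z.png

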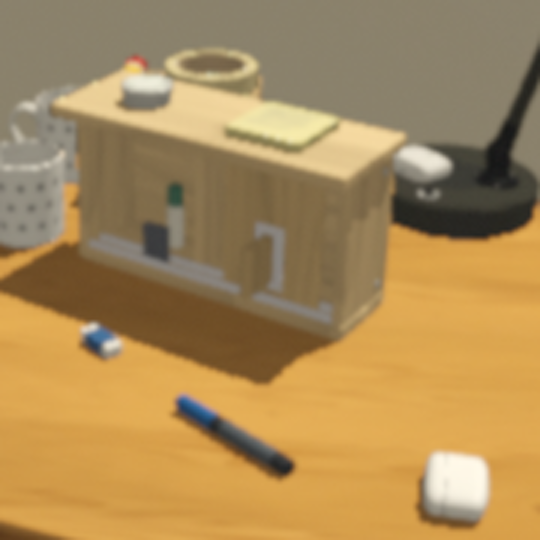

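View pics/top0z.png

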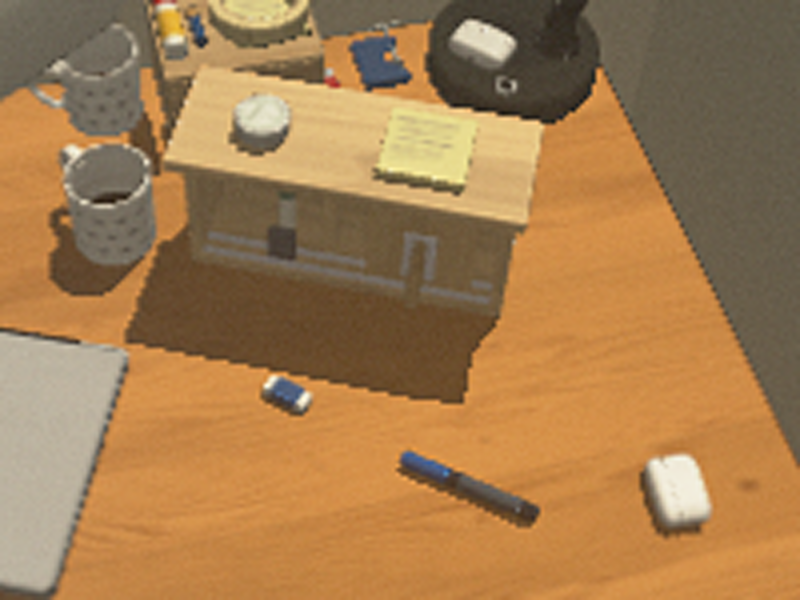

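```bash
cat > h.py <<'E'
import numpy as np, cv2
from workcell import ctrl,get_image,calibration
from scipy.spatial.transform import Rotation as R
np.set_printoptions(precision=2,suppress=True)
def cam(n,obs=None):
    c=calibration(n); K=np.array([[c['fx'],0,c['cx']],[0,c['fy'],c['cy']],[0,0,1.]])
    if n=='wrist':
        o=obs or ctrl.get_obs(); T=np.eye(4); T[:3,:3]=R.from_rotvec(o['orientation']).as_matrix(); T[:3,3]=o['ee_pos']
        M=T@c['T_tool_cam']
    else: M=np.linalg.inv(c['view'])
    return K,np.array(c['D'],float),M
def ray(C,uv):
    K,D,M=C
    p=cv2.undistortPoints(np.array(uv,float).reshape(-1,1,2),K,D).reshape(-1,2)
    d=np.c_[p[:,0],-p[:,1],-np.ones(len(p))]@M[:3,:3].T
    return M[:3,3],d
def onz(C,uv,z):
    o,d=ray(C,uv); return o+d*((z-o[2])/d[:,2])[:,None]
def onplane(C,uv,p0,n):
    o,d=ray(C,uv); return o+d*(((p0-o)@n)/(d@n))[:,None]
def proj(C,P):
    K,D,M=C; P=np.array(P,float).reshape(-1,3); q=(P-M[:3,3])@M[:3,:3]
    q=q*[1,-1,-1]
    return cv2.projectPoints(q,np.zeros(3),np.zeros(3),K,D)[0].reshape(-1,2)
def tri(C1,u1,C2,u2):
    a,d1=ray(C1,u1);b,d2=ray(C2,u2); d1=d1[0];d2=d2[0]
    A=np.c_[d1,-d2]; s=np.linalg.lstsq(A,b-a,rcond=None)[0]
    p,q=a+s[0]*d1,b+s[1]*d2
    return (p+q)/2,np.linalg.norm(p-q)
E
python3 - <<'E'
from h import *
C=cam('top');f=lambda P:np.array(P)/4+[240,140]
print(onz(C,f([[168,160],[200,68],[527,216],[541,122]]),175))
print(onz(C,f([[412,306]]),0))
C=cam('scene');f=lambda P:np.array(P)/3+[270,140]
print(onz(C,f([[53,104],[126,72],[346,176],[406,133]]),175))
E
```

```text
[[593.88 335.08 175.  ]
 [707.99 345.52 175.  ]
 [620.36  27.51 175.  ]
 [730.34  36.09 175.  ]]
[[630.86 117.92   0.  ]]
[[587.88 333.2  175.  ]
 [702.26 337.53 175.  ]
 [611.83  27.22 175.  ]
 [728.6   34.53 175.  ]]
```

Call:
{"fn": "move_arm", "kwargs": {
  "rows": [
    [0,0,20,-0.15,-1],
    [0,0,40,-0.3,-1],
    [0,0,40,-0.3,-1]
  ]
}}

```text
t: 0.48
ee_pos: [267.3, 565.3, 228.6]
orientation: [0.58, 1.492, -0.578]
ft_force: [-0.3, -0.6, 1.0]
width: 88.2
```

Run:
```python
from h import *
o=ctrl.get_obs(); print(o['ee_pos'],o['qpos'],o['t']);print(R.from_rotvec(o['orientation']).as_matrix())
```

```text
[267.35 565.25 228.63] [1.11 0.38 1.59 0.   1.16 0.28] 0.475
[[ 0.    0.67  0.74]
 [ 0.    0.74 -0.67]
 [-1.    0.   -0.  ]]
```

Call:
{"fn": "move_arm", "kwargs": {
  "rows": [
    [0,0,40,0.18,-1],
    [0,0,80,0.36,-1],
    [0,0,120,0.54,-1],
    [0,0,160,0.72,-1],
    [0,0,200,0.9,-1],
    [0,0,240,1.08,-1],
    [0,0,280,1.26,-1],
    [0,0,320,1.44,-1],
    [0,0,360,1.62,-1],
    [0,0,400,1.8,-1],
    [0,0,400,1.86,-1]
  ]
}}

```text
t: 1.85
ee_pos: [267.7, 566.0, 630.9]
orientation: [-0.873, 1.384, 0.878]
ft_force: [0.2, -0.4, -0.7]
width: 87.7
```

Run:
```python
from h import *
o=ctrl.get_obs(); print(o['ee_pos'],o['qpos'],o['t']);print(R.from_rotvec(o['orientation']).as_matrix())
```

```text
[267.7  565.96 630.94] [ 1.11  0.27  0.9   0.    1.97 -1.59] 1.85
[[ 0.   -0.9   0.43]
 [ 0.    0.43  0.9 ]
 [-1.    0.    0.  ]]
```

Call:
{"fn": "move_arm", "kwargs": {
  "rows": [
    [0,0,50,0,-1],
    [0,0,100,0,-1],
    [0,0,150,0,-1],
    [0,0,200,0,-1],
    [0,0,250,0,-1],
    [0,0,300,0,-1],
    [0,0,350,0,-1],
    [0,0,400,0,-1],
    [0,0,400,0,-1],
    [0,0,400,0,-1]
  ]
}}

```text
t: 3.1
ee_pos: [233.1, 493.0, 868.2]
orientation: [-0.858, 1.36, 0.887]
ft_force: [0.2, 0.1, 0.3]
width: 87.9
```

Run:
```python
from h import *
o=ctrl.get_obs(); print(o['ee_pos'],o['qpos'],o['t']);print(R.from_rotvec(o['orientation']).as_matrix())
```

```text
[233.11 492.97 868.23] [ 1.11  0.42  0.09  0.    2.6  -1.59] 3.1
[[ 0.01 -0.9   0.43]
 [ 0.03  0.43  0.9 ]
 [-1.    0.    0.03]]
```

Call:
{"fn": "move_arm", "kwargs": {
  "rows": [
    [25,50,25,0,-1],
    [50,100,50,0,-1],
    [75,150,75,0,-1],
    [100,200,100,0,-1],
    [120,240,150,0,-1],
    [120,240,150,0,-1]
  ]
}}

```text
t: 3.85
ee_pos: [277.1, 577.0, 813.5]
orientation: [-0.84, 1.331, 0.898]
ft_force: [0.3, -0.4, 0.7]
width: 88.0
```

```bash
cat > st.py <<'E'
from h import *
o=ctrl.get_obs(); print(o['ee_pos'],o['qpos'],o['t'],o['ft_force'],o['width']);M=R.from_rotvec(o['orientation']).as_matrix();print(M)
print('lean deg',np.degrees(np.arccos(-M[2,0])),'az x',np.degrees(np.arctan2(M[1,0],M[0,0])),'az z',np.degrees(np.arctan2(M[1,2],M[0,2])))
E
python3 st.py
```

```text
[277.07 577.04 813.53] [ 1.1   0.52  0.09  0.    2.47 -1.59] 3.85 [ 0.32 -0.43  0.74] 87.97134144584075
[[ 0.03 -0.9   0.43]
 [ 0.06  0.43  0.9 ]
 [-1.    0.    0.07]]
lean deg 3.731957282910795 az x 65.32547657991174 az z 64.55073905058458
```

Call:
{"fn": "move_arm", "kwargs": {
  "rows": [
    [400,800,600,0,-1],
    [400,800,600,0,-1],
    [400,800,600,0,-1],
    [400,800,600,0,-1]
  ]
}}

```text
t: 4.35
ee_pos: [307.5, 634.3, 773.1]
orientation: [-0.821, 1.301, 0.908]
ft_force: [0.7, 1.0, -0.1]
width: 87.7
```

```bash
python3 st.py
```

```text
[307.5  634.3  773.08] [ 1.1   0.58  0.09  0.    2.37 -1.59] 4.35 [ 0.66  0.96 -0.13] 87.68836834339542
[[ 0.04 -0.9   0.43]
 [ 0.09  0.43  0.9 ]
 [-1.    0.    0.1 ]]
lean deg 5.713795938828672 az x 64.94809496423956 az z 64.55060106771164
```

Call:
{"fn": "move_arm", "kwargs": {
  "rows": [
    [400,800,800,0,-1],
    [400,800,800,0,-1]
  ]
}}

```text
t: 4.6
ee_pos: [317.2, 652.1, 769.3]
orientation: [-0.799, 1.266, 0.92]
ft_force: [-1.6, -1.1, 0.6]
width: 88.2
```

```bash
python3 st.py
```

```text
[317.2  652.07 769.27] [ 1.1   0.59  0.09  0.01  2.33 -1.59] 4.6 [-1.61 -1.13  0.58] 88.16407818741376
[[ 0.06 -0.9   0.43]
 [ 0.13  0.43  0.89]
 [-0.99  0.    0.14]]
lean deg 8.000460525912471 az x 64.69012161078065 az z 64.54721796863649
```

Call:
{"fn": "move_arm", "kwargs": {
  "rows": [
    [400,800,1000,0,-1],
    [400,800,1000,0,-1]
  ]
}}

```text
t: 4.85
ee_pos: [322.7, 661.6, 774.5]
orientation: [-0.776, 1.229, 0.932]
ft_force: [-0.6, -0.4, 0.8]
width: 88.0
```

Call:
{"fn": "move_arm", "kwargs": {
  "rows": [
    [400,800,1000,0,-1],
    [400,800,1000,0,-1]
  ]
}}

```text
t: 5.1
ee_pos: [328.7, 672.4, 779.3]
orientation: [-0.753, 1.192, 0.944]
ft_force: [-0.7, -0.8, 0.5]
width: 87.8
```

Call:
{"fn": "move_arm", "kwargs": {
  "rows": [
    [400,800,1000,0,-1],
    [400,800,1000,0,-1]
  ]
}}

```text
t: 5.35
ee_pos: [335.1, 684.0, 784.1]
orientation: [-0.729, 1.153, 0.956]
ft_force: [0.5, -0.5, -0.7]
width: 87.6
```

```bash
python3 st.py
```

```text
[335.08 683.99 784.11] [ 1.1   0.58  0.09  0.01  2.21 -1.59] 5.35 [ 0.48 -0.52 -0.69] 87.64969667786103
[[ 0.12 -0.9   0.41]
 [ 0.24  0.43  0.87]
 [-0.96 -0.    0.27]]
lean deg 15.400790935462815 az x 64.33004223943902 az z 64.55099188580255
```

Call:
{"fn": "move_arm", "kwargs": {
  "rows": [
    [400,800,900,0,-1],
    [400,800,900,0,-1]
  ]
}}

```text
t: 5.6
ee_pos: [343.6, 700.0, 785.6]
orientation: [-0.705, 1.114, 0.967]
ft_force: [-0.8, -0.1, 0.0]
width: 87.6
```

Call:
{"fn": "move_arm", "kwargs": {
  "rows": [
    [400,800,900,0,-1],
    [400,800,900,0,-1]
  ]
}}

```text
t: 5.85
ee_pos: [351.9, 715.8, 787.7]
orientation: [-0.68, 1.075, 0.978]
ft_force: [-0.2, -0.4, 0.8]
width: 87.9
```

Call:
{"fn": "move_arm", "kwargs": {
  "rows": [
    [400,800,900,0,-1],
    [400,800,900,0,-1]
  ]
}}

```text
t: 6.1
ee_pos: [360.1, 731.4, 790.8]
orientation: [-0.656, 1.035, 0.988]
ft_force: [0.6, 0.4, -0.1]
width: 87.7
```

Call:
{"fn": "move_arm", "kwargs": {
  "rows": [
    [400,800,900,0,-1],
    [400,800,900,0,-1]
  ]
}}

```text
t: 6.35
ee_pos: [368.1, 746.9, 794.7]
orientation: [-0.631, 0.995, 0.998]
ft_force: [-0.4, -0.8, -0.6]
width: 87.9
```

Call:
{"fn": "move_arm", "kwargs": {
  "rows": [
    [400,800,900,0,-1],
    [400,800,900,0,-1]
  ]
}}

```text
t: 6.6
ee_pos: [376.1, 762.3, 799.3]
orientation: [-0.605, 0.953, 1.008]
ft_force: [0.4, -1.3, 0.6]
width: 87.8
```

Call:
{"fn": "move_arm", "kwargs": {
  "rows": [
    [400,800,900,0,-1],
    [400,800,900,0,-1]
  ]
}}

```text
t: 6.85
ee_pos: [384.0, 777.6, 804.7]
orientation: [-0.579, 0.911, 1.018]
ft_force: [-0.4, 0.5, -0.4]
width: 87.6
```

```bash
python3 st.py
```

```text
[384.04 777.58 804.66] [ 1.09  0.61  0.09  0.01  1.91 -1.6 ] 6.85 [-0.35  0.5  -0.42] 87.56613424648518
[[ 0.23 -0.9   0.37]
 [ 0.46  0.43  0.77]
 [-0.86 -0.    0.52]]
lean deg 31.089030313356606 az x 64.07120087737069 az z 64.60106363946859
```

Call:
{"fn": "move_arm", "kwargs": {
  "rows": [
    [400,800,900,0,-1],
    [400,800,900,0,-1]
  ]
}}

```text
t: 7.1
ee_pos: [391.8, 792.7, 810.8]
orientation: [-0.553, 0.869, 1.027]
ft_force: [0.1, -0.2, 0.0]
width: 87.5
```

Call:
{"fn": "move_arm", "kwargs": {
  "rows": [
    [400,800,900,0,-1],
    [400,800,900,0,-1]
  ]
}}

```text
t: 7.35
ee_pos: [399.4, 807.6, 817.6]
orientation: [-0.526, 0.826, 1.036]
ft_force: [-0.2, 0.0, -1.1]
width: 87.5
```

```bash
python3 st.py
```

```text
[399.43 807.62 817.57] [ 1.09  0.61  0.09  0.02  1.8  -1.6 ] 7.35 [-0.19  0.04 -1.11] 87.47870392724066
[[ 0.26 -0.9   0.34]
 [ 0.54  0.43  0.73]
 [-0.8  -0.01  0.6 ]]
lean deg 36.60385883211051 az x 64.02102867681518 az z 64.64246920990517
```

Call:
{"fn": "move_arm", "kwargs": {
  "rows": [
    [0,-40,-50,-0.1,-1],
    [5,-80,-100,-0.2,-1],
    [10,-120,-140,-0.3,-1],
    [15,-160,-180,-0.4,-1],
    [20,-200,-220,-0.5,-1],
    [25,-240,-260,-0.6,-1],
    [30,-280,-300,-0.7,-1],
    [35,-320,-340,-0.8,-1],
    [35,-360,-380,-0.9,-1],
    [35,-400,-420,-1.0,-1],
    [35,-440,-450,-1.04,-1],
    [35,-440,-450,-1.04,-1]
  ]
}}

```text
t: 8.85
ee_pos: [433.0, 363.8, 364.1]
orientation: [-0.048, 0.935, 0.071]
ft_force: [0.2, 0.4, -0.3]
width: 87.5
```

```bash
python3 st.py
```

```text
[433.04 363.84 364.14] [ 0.96 -0.02  1.93 -0.63  0.91 -0.38] 8.85 [ 0.21  0.35 -0.29] 87.47128809468234
[[ 0.59 -0.08  0.8 ]
 [ 0.04  1.    0.07]
 [-0.81 -0.01  0.59]]
lean deg 36.36063725894443 az x 3.8795816146580804 az z 5.138005855438935
```

Orientation is kept. On to a viewing pose.

Call:
{"fn": "move_arm", "kwargs": {
  "rows": [
    [5,-40,-35,0,-1],
    [10,-80,-70,0,-1],
    [15,-120,-105,0,-1],
    [20,-160,-140,0,-1],
    [30,-200,-175,0,-1],
    [37,-214,-194,0,-1],
    [37,-214,-194,0,-1],
    [37,-214,-194,0,-1]
  ]
}}

```text
t: 9.85
ee_pos: [471.5, 150.9, 171.6]
orientation: [-0.047, 0.933, 0.071]
ft_force: [-0.2, -0.2, -0.5]
width: 87.7
```

```bash
python3 st.py
python3 - <<'E'
from h import *
import json
o=ctrl.get_obs(); json.dump({k:np.array(o[k]).tolist() for k in('ee_pos','orientation')},open('w1.json','w'))
cv2.imwrite('pics/w1.png',get_image('wrist'))
E
```

```text
[471.48 150.95 171.58] [ 0.43  0.1   2.36 -1.22  0.23 -0.08] 9.85 [-0.19 -0.18 -0.53] 87.74291062710512
[[ 0.59 -0.08  0.8 ]
 [ 0.04  1.    0.07]
 [-0.8  -0.01  0.59]]
lean deg 36.497104278766194 az x 3.9429106458535177 az z 5.112569694842111
```

View pics/w1.png

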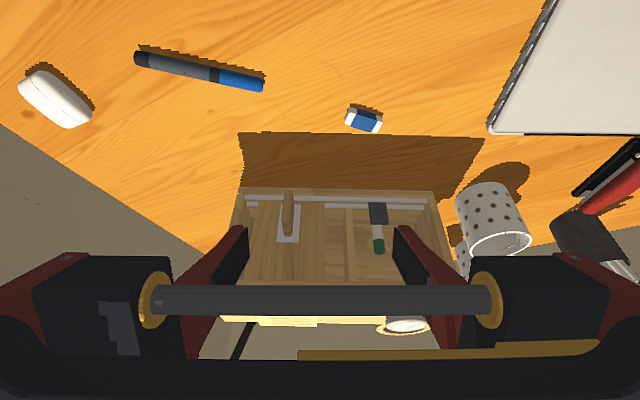

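Run:
```python
import cv2
im=cv2.rotate(cv2.imread('pics/w1.png')[120:340,220:450],cv2.ROTATE_180)
cv2.imwrite('pics/w1z.png',cv2.resize(im,None,fx=2.6,fy=2.6,interpolation=cv2.INTER_CUBIC))
```

```text
(no output)
```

View pics/w1z.png

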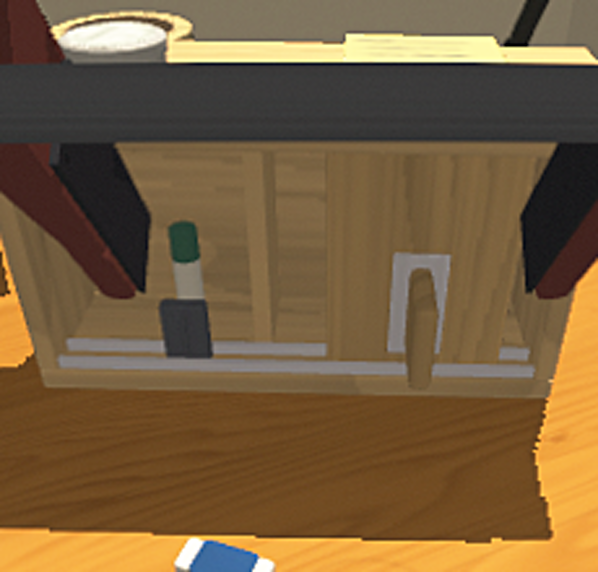

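```bash
cat > m1.py <<'E'
from h import *
import json
o=json.load(open('w1.json'));C=cam('wrist',o)
f=lambda a:np.c_[449.5-np.array(a)[:,0]/2.6,339.5-np.array(a)[:,1]/2.6]
b=onz(C,f([[45,385],[546,395]]),0);print(b)
y=(b[0]-b[1]);W=np.linalg.norm(y);y/=W;az=np.degrees(np.arctan2(-y[0],y[1]));print('W',W,'x-axis az',az)
print('tab bot z35',onz(C,f([[406,386],[430,386],[418,388]]),35))
print('tab top z85',onz(C,f([[411,272],[431,272],[421,270]]),85))
x=np.array([y[1],-y[0],0]);m=b.mean(0)
print('cab face mid',m, 'door face pts if face at m:')
for n,p in dict(shoeL=(163,357),shoeR=(211,356),shoeRt=(205,300),doorL=(329,355),doorLt=(329,200),tabroot=(400,350)).items():
    P=onplane(C,f([p]),m,x)[0]; print(n,P,'ycab',(P-m)@y)
E
python3 m1.py
```

```text
[[627.19 336.3    0.  ]
 [646.28  37.88   0.  ]]
W 299.0248592079789 x-axis az 3.6603872277225546
tab bot z35 [[604.31 122.98  35.  ]
 [605.51 110.37  35.  ]
 [603.26 116.68  35.  ]]
tab top z85 [[636.75 124.07  85.  ]
 [637.81 113.7   85.  ]
 [639.3  118.87  85.  ]]
cab face mid [636.74 187.09   0.  ] door face pts if face at m:
shoeL [631.93 262.22  22.92] ycab 75.28225488188676
shoeR [633.71 234.35  24.33] ycab 47.353713875411785
shoeRt [633.73 234.07  62.64] ycab 47.08041368287938
doorL [638.04 166.65  26.7 ] ycab -20.485418713089043
doorLt [638.02 167.1  122.82] ycab -20.026720210925284
tabroot [640.62 126.45  31.25] ycab -60.764785531517106
```

Call:
{"fn": "move_arm", "kwargs": {
  "rows": [
    [35,-12,-20,0,-1],
    [70,-25,-40,-0.01,-1],
    [95,-36,-60,-0.015,-1],
    [95,-36,-62,-0.015,-1],
    [95,-36,-62,-0.015,-1]
  ]
}}

```text
t: 10.52
ee_pos: [570.5, 116.8, 128.5]
orientation: [-0.041, 0.965, 0.06]
ft_force: [0.5, 0.0, 0.3]
width: 87.8
```

```bash
python3 st.py
python3 - <<'E'
from h import *
import json
o=ctrl.get_obs(); json.dump({k:np.array(o[k]).tolist() for k in('ee_pos','orientation')},open('w2.json','w'))
im=get_image('wrist');cv2.imwrite('pics/w2.png',im)
im=cv2.rotate(im[100:300,200:480],cv2.ROTATE_180)
cv2.imwrite('pics/w2z.png',cv2.resize(im,None,fx=2.5,fy=2.5,interpolation=cv2.INTER_CUBIC))
im=get_image('scene');cv2.imwrite('pics/s2z.png',cv2.resize(im[150:270,270:430],None,fx=5,fy=5,interpolation=cv2.INTER_CUBIC))
E
```

```text
[570.46 116.81 128.48] [ 0.24  0.3   2.21 -1.31  0.11 -0.12] 10.525 [0.45 0.04 0.3 ] 87.82236716587306
[[ 0.57 -0.07  0.82]
 [ 0.03  1.    0.06]
 [-0.82 -0.01  0.57]]
lean deg 34.69736186447661 az x 3.3158538885949795 az z 4.300849000131382
```

View pics/w2z.png

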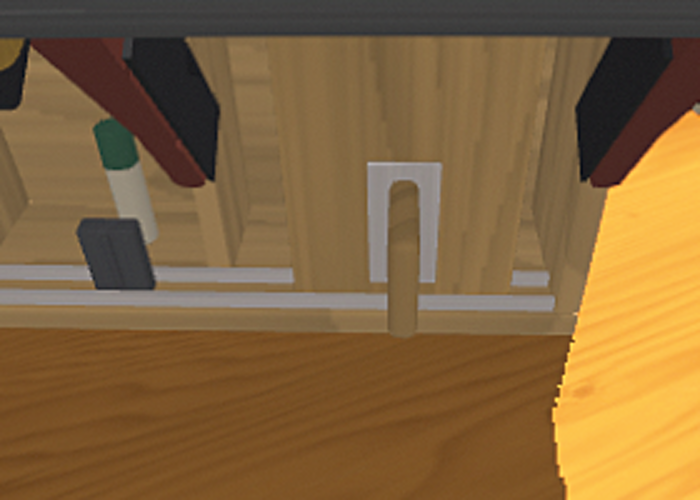

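View pics/s2z.png

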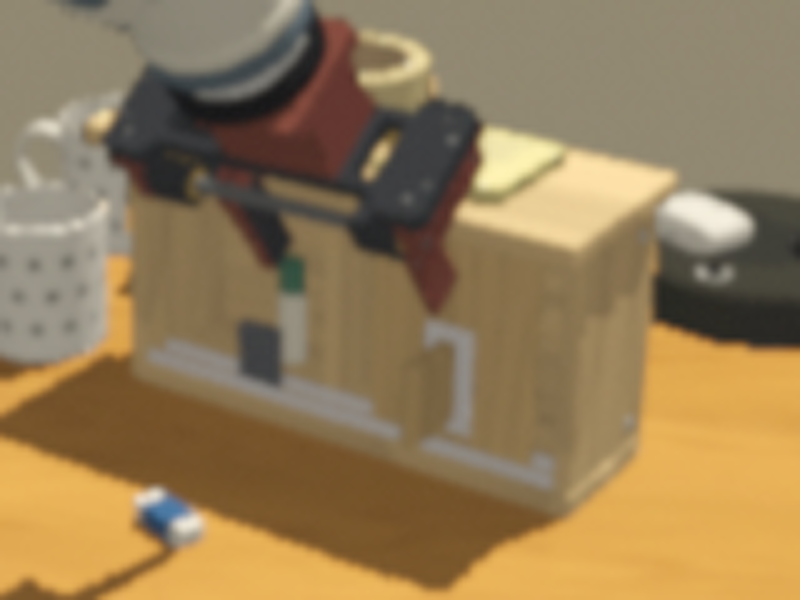

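```bash
cat > kin.py <<'E'
import numpy as np
from scipy.optimize import least_squares
np.set_printoptions(precision=3,suppress=True)
D=[(.4239,1.6307,1.0886,624.4,187.4),(.38,1.59,1.16,625.3,228.6),(.27,.9,1.97,626.1,630.9),(.42,.09,2.6,545.3,868.2),(.52,.09,2.47,640.1,813.5),(.58,.09,2.37,704.9,773.1),(.58,.09,2.21,761.6,784.1),(.61,.09,1.91,867.3,804.7),(.61,.09,1.8,901,817.6)]
A=[];b=[]
for q2,q3,q5,r,z in D:
    s=q2+q3;t=s+q5
    # a,h,L1,L2,e(perp elbow),L3
    A+= [[1,0,np.sin(q2),np.sin(s),np.cos(s),np.sin(t)],[0,1,np.cos(q2),np.cos(s),-np.sin(s),np.cos(t)]];b+=[r,z]
A=np.array(A);b=np.array(b)
x,_,rk,sv=np.linalg.lstsq(A,b,rcond=None);print(x,sv);print((A@x-b).round(0))
E
python3 kin.py
```

```text
[ -4.235 311.438 566.273 486.747  78.837 344.983] [5.631 4.306 1.425 1.175 0.56  0.146]
[-2. -1.  2.  2.  0. -1. -1.  2.  2. -1.  0.  1. -2.  0.  2. -5. -1.  3.]
```

```bash
cat >> kin.py <<'E'
a,h,L1,L2,e,L3=x
L=np.hypot(L2,e);off=np.arctan2(e,L2)  # L2 sin s+e cos s = L sin(s+off)
def ik(P,lean,az):
    d=np.array([np.sin(lean)*np.cos(az),np.sin(lean)*np.sin(az),-np.cos(lean)])
    w=np.array(P)-L3*d
    R=np.hypot(w[0],w[1])-a; Z=w[2]-h; q1=np.arctan2(w[1],w[0])
    c=(R*R+Z*Z-L1*L1-L*L)/(2*L1*L)
    if abs(c)>1: return None
    k=np.arccos(c)  # s+off-q2
    q2=np.arctan2(R,Z)-np.arctan2(L*np.sin(k),L1+L*np.cos(k)); q3=k-off
    s=q2+q3
    f=np.array([np.sin(s)*np.cos(q1),np.sin(s)*np.sin(q1),np.cos(s)])
    u=np.array([np.cos(s)*np.cos(q1),np.cos(s)*np.sin(q1),-np.sin(s)]);n=np.cross(f,u)
    return q1,q2,q3,np.arccos(d@f),np.arctan2(d@n,d@u)
if __name__=='__main__':
  for P in [(570,117,128),(471,151,172),(433,364,364),(580,114,109),(623,117,45),(620,160,45),(618,200,45),(580,114,45),(560,200,45)]:
    for l in (30,36,40,45,50):
        r=ik(P,np.radians(l),np.radians(3.7)); print(P,l,np.array(r) if r else None)
E
python3 kin.py
```

```text
[ -4.235 311.438 566.273 486.747  78.837 344.983] [5.631 4.306 1.425 1.175 0.56  0.146]
[-2. -1.  2.  2.  0. -1. -1.  2.  2. -1.  0.  1. -2.  0.  2. -5. -1.  3.]
(570, 117, 128) 30 [ 0.26   0.3    2.152  0.199 -0.513]
(570, 117, 128) 36 [ 0.275  0.308  2.223  0.124 -1.626]
(570, 117, 128) 40 [ 0.286  0.324  2.267  0.196 -2.327]
(570, 117, 128) 45 [ 0.301  0.356  2.319  0.346 -2.632]
(570, 117, 128) 50 [ 0.315  0.405  2.365  0.519 -2.748]
(471, 151, 172) 30 [ 0.438  0.092  2.28   0.33  -0.597]
(471, 151, 172) 36 [ 0.474  0.096  2.349  0.26  -1.148]
(471, 151, 172) 40 [ 0.501  0.11   2.393  0.275 -1.615]
(471, 151, 172) 45 [ 0.536  0.144  2.446  0.37  -2.048]
(471, 151, 172) 50 [ 0.574  0.198  2.496  0.518 -2.287]
(433, 364, 364) 30 [ 0.934 -0.001  1.863  0.98  -0.478]
(433, 364, 364) 36 [ 0.989 -0.017  1.923  0.927 -0.627]
(433, 364, 364) 40 [ 1.026 -0.022  1.962  0.903 -0.736]
(433, 364, 364) 45 [ 1.072 -0.021  2.01   0.887 -0.881]
(433, 364, 364) 50 [ 1.117 -0.013  2.056  0.888 -1.03 ]
(580, 114, 109) 30 [ 0.247  0.35   2.144  0.16  -0.607]
(580, 114, 109) 36 [ 0.261  0.362  2.213  
[... 856 characters left out ...]
 40 [ 0.438  0.582  2.13   0.331 -2.336]
(618, 200, 45) 45 [ 0.457  0.618  2.172  0.476 -2.51 ]
(618, 200, 45) 50 [ 0.477  0.665  2.207  0.633 -2.596]
(580, 114, 45) 30 [ 0.247  0.491  2.164  0.096 -1.886]
(580, 114, 45) 36 [ 0.261  0.517  2.228  0.251 -2.66 ]
(580, 114, 45) 40 [ 0.271  0.546  2.267  0.381 -2.78 ]
(580, 114, 45) 45 [ 0.284  0.594  2.31   0.556 -2.846]
(580, 114, 45) 50 [ 0.297  0.657  2.346  0.739 -2.876]
(560, 200, 45) 30 [ 0.453  0.499  2.142  0.191 -1.519]
(560, 200, 45) 36 [ 0.482  0.525  2.202  0.295 -2.18 ]
(560, 200, 45) 40 [ 0.501  0.553  2.238  0.404 -2.377]
(560, 200, 45) 45 [ 0.527  0.598  2.278  0.558 -2.503]
(560, 200, 45) 50 [ 0.553  0.657  2.311  0.723 -2.567]
```

Run:
```python
from kin import *
for P in [(620,117,60),(615,200,60)]:
    for l in (24,26,28,30): print(P,l,np.array(ik(P,np.radians(l),np.radians(3.7))))
print('phi for wrist')
for R_ in (300,350,400,450,500):
  for Z_ in (320,400,450,500,550,600):
    Rr=R_-a;Z=Z_-h;c=(Rr*Rr+Z*Z-L1*L1-L*L)/(2*L1*L);k=np.arccos(c);q2=np.arctan2(Rr,Z)-np.arctan2(L*np.sin(k),L1+L*np.cos(k))
    print(R_,Z_,'q2 %.2f q3 %.2f phi %.1f'%(q2,k-off,np.degrees(np.pi-q2-k+off)))
```

```text
[ -4.235 311.438 566.273 486.747  78.837 344.983] [5.631 4.306 1.425 1.175 0.56  0.146]
[-2. -1.  2.  2.  0. -1. -1.  2.  2. -1.  0.  1. -2.  0.  2. -5. -1.  3.]
(620, 117, 60) 24 [ 0.221  0.489  2.006  0.24  -0.27 ]
(620, 117, 60) 26 [ 0.225  0.488  2.031  0.187 -0.385]
(620, 117, 60) 28 [ 0.228  0.489  2.055  0.138 -0.591]
(620, 117, 60) 30 [ 0.232  0.491  2.078  0.1   -0.993]
(615, 200, 60) 24 [ 0.382  0.509  1.963  0.297 -0.449]
(615, 200, 60) 26 [ 0.389  0.508  1.987  0.255 -0.588]
(615, 200, 60) 28 [ 0.396  0.509  2.01   0.219 -0.78 ]
(615, 200, 60) 30 [ 0.403  0.511  2.033  0.194 -1.039]
phi for wrist
300 320 q2 0.49 q3 2.41 phi 13.7
300 400 q2 0.24 q3 2.39 phi 29.6
300 450 q2 0.10 q3 2.35 phi 39.6
300 500 q2 -0.02 q3 2.31 phi 49.2
300 550 q2 -0.12 q3 2.25 phi 58.2
300 600 q2 -0.20 q3 2.18 phi 66.4
350 320 q2 0.51 q3 2.31 phi 18.5
350 400 q2 0.29 q3 2.29 phi 32.2
350 450 q2 0.17 q3 2.26 phi 40.9
350 500 q2 0.06 q3 2.22 phi 49.4
350 550 q2 -0.03 q3 2.16 phi 57.6
350 600 q2 -0.10 q3 2.10 phi 65.3
400 320 q2 0.53 q3 2.21 phi 22.9
400 400 q2 0.34 q3 2.19 phi 34.8
400 450 q2 0.24 q3 2.16 phi 42.6
400 500 q2 0.14 q3 2.12 phi 50.2
400 550 q2 0.06 q3 2.07 phi 57.7
400 600 q2 -0.01 q3 2.01 phi 64.9
450 320 q2 0.57 q3 2.10 phi 27.0
450 400 q2 0.40 q3 2.09 phi 37.7
450 450 q2 0.30 q3 2.06 phi 44.6
450 500 q2 0.22 q3 2.02 phi 51.6
450 550 q2 0.14 q3 1.98 phi 58.4
450 600 q2 0.08 q3 1.92 phi 65.2
500 320 q2 0.60 q3 2.00 phi 31.0
500 400 q2 0.45 q3 1.98 phi 40.6
500 450 q2 0.37 q3 1.96 phi 46.9
500 500 q2 0.29 q3 1.92 phi 53.3
500 550 q2 0.22 q3 1.88 phi 59.7
500 600 q2 0.16 q3 1.83 phi 66.0
```

Run:
```python
from h import *
import json
o1=json.load(open('w1.json'));C1=cam('wrist',o1);o=json.load(open('w2.json'));C=cam('wrist',o);S=cam('scene')
f1=lambda a:np.c_[449.5-np.array(a)[:,0]/2.6,339.5-np.array(a)[:,1]/2.6]
f=lambda a:np.c_[479.5-np.array(a)[:,0]/2.5,299.5-np.array(a)[:,1]/2.5]
g=lambda a:np.array(a)/5+[270,150]
print('tab front z35 w2',onz(C,f([[402,336]]),35), 'scene tab front bottom',onz(S,g([[408,446]]),35))
print('tri w2/scene',tri(C,f([[402,336]]),S,g([[408,446]])))
print('tab z85 front?',onz(S,g([[408,353],[448,338]]),85))
print('board front edge under, scene, right corner z160/175',onz(S,g([[572,265]]),160),onz(S,g([[578,245]]),175))
print('cab front foot right',onz(S,g([[568,512]]),0))
print('shoe tri R bottom',tri(C,f([[155,288]]),C1,f1([[211,356]])),'doorL',onz(C,f([[295,290]]),17))
x=np.array([np.cos(.0639),np.sin(.0639),0]);y=np.array([-x[1],x[0],0])
for d in (0,5,10,15):
    p0=np.array([636.7,187.1,0])+d*x
    q=onplane(C,f([[155,288],[151,220],[293,280],[270,60],[387,280],[418,280]]),p0,x); q1=onplane(C1,f1([[211,356],[205,300],[329,355],[329,200],[391,345],[445,345]]),p0,x)
    print(d,((q-p0)@y),(q1-p0)@y,q[:2,2],q1[:2,2])
```

```text
tab front z35 w2 [[603.03 116.17  35.  ]] scene tab front bottom [[599.89 116.    35.  ]]
tri w2/scene (array([602.04, 116.57,  34.67]), np.float64(2.0580023638458687))
tab z85 front? [[609.56 124.39  85.  ]
 [638.24 117.69  85.  ]]
board front edge under, scene, right corner z160/175 [[617.08  32.01 160.  ]] [[610.44  25.64 175.  ]]
cab front foot right [[645.63  40.68   0.  ]]
shoe tri R bottom (array([644.22, 237.08,  15.36]), np.float64(1.5009190268102373)) doorL [[645.58 169.22  17.  ]]
0 [ 44.25  37.75 -19.52 -20.21 -61.87 -75.81] [ 47.34  47.06 -20.49 -20.03 -55.47 -85.89] [24.48 63.7 ] [24.41 62.72]
5 [ 46.56  39.92 -18.54 -19.25 -61.78 -76.01] [ 48.44  48.17 -20.38 -19.91 -55.87 -86.74] [19.81 59.84] [20.56 59.43]
10 [ 48.86  42.09 -17.57 -18.29 -61.69 -76.21] [ 49.55  49.27 -20.27 -19.8  -56.27 -87.59] [15.14 55.98] [16.71 56.14]
15 [ 51.16  44.26 -16.59 -17.33 -61.6  -76.4 ] [ 50.66  50.37 -20.16 -19.68 -56.68 -88.44] [10.47 52.13] [12.86 52.86]
```

Call:
{"fn": "move_arm", "kwargs": {
  "rows": [
    [10,0,-18,0,-1],
    [20,0,-34,0,-1],
    [26,0,-42,0,-1],
    [26,0,-42,0,-1]
  ]
}}

```text
t: 11.12
ee_pos: [600.6, 120.1, 99.3]
orientation: [-0.046, 0.991, 0.053]
ft_force: [0.2, -0.8, 0.8]
width: 87.8
```

```bash
python3 st.py
```

```text
[600.62 120.1   99.25] [ 0.24  0.4   2.15 -1.31  0.11 -0.13] 11.125 [ 0.19 -0.82  0.79] 87.80761991621145
[[ 0.55 -0.07  0.83]
 [ 0.02  1.    0.06]
 [-0.84 -0.01  0.55]]
lean deg 33.17472282725091 az x 2.5342254305696033 az z 4.302487844580816
```

Call:
{"fn": "move_arm", "kwargs": {
  "rows": [
    [-3,-3,-20,0.01,-1],
    [-3,-3,-40,0.01,-1],
    [-3,-3,-50,0.01,-1]
  ]
}}

```text
t: 11.5
ee_pos: [605.2, 122.1, 67.8]
orientation: [-0.057, 1.031, 0.053]
ft_force: [0.5, -0.2, -0.7]
width: 87.7
```

```bash
python3 st.py
```

```text
[605.21 122.08  67.8 ] [ 0.24  0.47  2.12 -1.31  0.11 -0.13] 11.5 [ 0.46 -0.23 -0.73] 87.70970435410354
[[ 0.51 -0.07  0.86]
 [ 0.02  1.    0.07]
 [-0.86 -0.02  0.51]]
lean deg 30.89696362842727 az x 1.8869911817541087 az z 4.818639731039941
```

Call:
{"fn": "move_arm", "kwargs": {
  "rows": [
    [4,-6,-12,0,-1],
    [6,-8,-22,0,-1],
    [6,-8,-22,0,-1]
  ]
}}

```text
t: 11.88
ee_pos: [614.3, 116.7, 52.5]
orientation: [-0.061, 1.045, 0.045]
ft_force: [-1.1, -0.8, -0.5]
width: 88.2
```

```bash
python3 st.py
```

```text
[614.32 116.71  52.47] [ 0.23  0.5   2.09 -1.31  0.11 -0.14] 11.875 [-1.09 -0.8  -0.54] 88.15562811046404
[[ 0.5  -0.07  0.86]
 [ 0.01  1.    0.07]
 [-0.87 -0.03  0.5 ]]
lean deg 30.0668558592748 az x 0.9136477681686004 az z 4.769986740865745
```

Call:
{"fn": "move_arm", "kwargs": {
  "rows": [
    [0,0,0,0,0.2],
    [0,0,0,0,0.6],
    [0,0,0,0,1],
    [0,0,0,0,1],
    [0,0,0,0,1],
    [0,0,0,0,1]
  ]
}}

```text
t: 12.62
ee_pos: [614.3, 116.7, 52.5]
orientation: [-0.061, 1.045, 0.045]
ft_force: [0.2, -0.0, 0.3]
width: 31.3
```

```bash
python3 st.py
python3 - <<'E'
from h import *
im=get_image('wrist');cv2.imwrite('pics/w3.png',im)
im=cv2.rotate(im[100:300,200:480],cv2.ROTATE_180)
cv2.imwrite('pics/w3z.png',cv2.resize(im,None,fx=2.5,fy=2.5,interpolation=cv2.INTER_CUBIC))
im=get_image('scene');cv2.imwrite('pics/s3z.png',cv2.resize(im[150:270,270:430],None,fx=5,fy=5,interpolation=cv2.INTER_CUBIC))
E
```

```text
[614.33 116.69  52.51] [ 0.23  0.5   2.09 -1.31  0.11 -0.14] 12.625 [ 0.18 -0.05  0.29] 31.25780322815877
[[ 0.5  -0.07  0.86]
 [ 0.01  1.    0.07]
 [-0.87 -0.03  0.5 ]]
lean deg 30.070582482625642 az x 0.9091252023129431 az z 4.771879423612622
```

View pics/w3z.png

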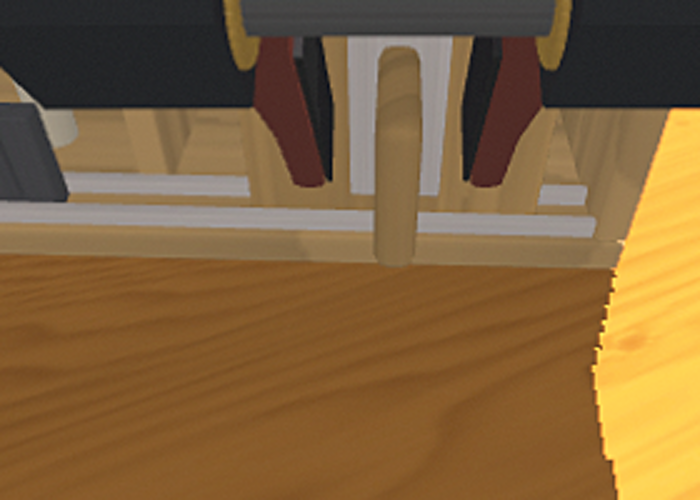

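View pics/s3z.png

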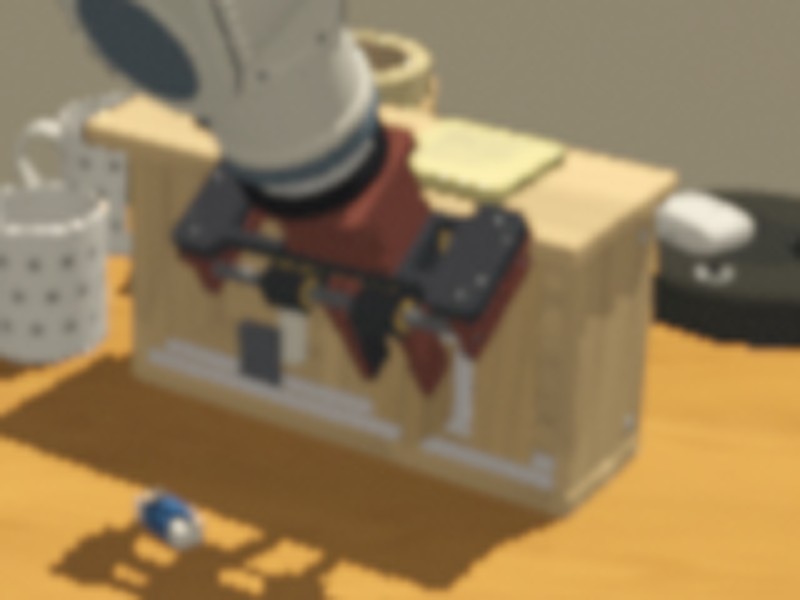

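Centred on the tab, still closing (31 mm). Finish closing.

Call:
{"fn": "move_arm", "kwargs": {
  "rows": [
    [0,0,0,0,1],
    [0,0,0,0,1],
    [0,0,0,0,1],
    [0,0,0,0,1],
    [0,0,0,0,1]
  ]
}}

```text
t: 13.35
ee_pos: [614.0, 116.9, 53.0]
orientation: [-0.061, 1.045, 0.045]
ft_force: [-6.9, 0.7, 8.6]
width: 0.3
```

```bash
python3 st.py
```

```text
[614.02 116.91  52.97] [ 0.23  0.5   2.1  -1.31  0.11 -0.14] 13.35 [-6.9   0.73  8.58] 0.3209258256039383
[[ 0.5  -0.07  0.86]
 [ 0.01  1.    0.07]
 [-0.87 -0.03  0.5 ]]
lean deg 30.093377640944265 az x 0.9654783901339974 az z 4.786214447273029
```

Run:
```python
from h import *
im=get_image('wrist');cv2.imwrite('pics/w4.png',im)
im=cv2.rotate(im[100:300,200:480],cv2.ROTATE_180)
cv2.imwrite('pics/w4z.png',cv2.resize(im,None,fx=2.5,fy=2.5,interpolation=cv2.INTER_CUBIC))
```

```text
(no output)
```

View pics/w4z.png

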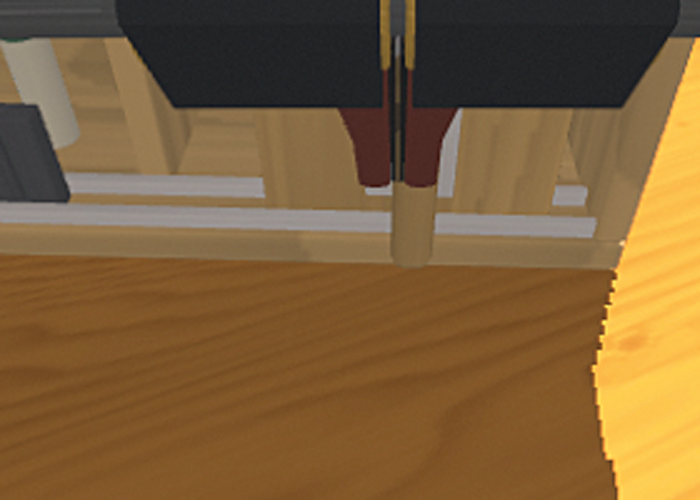

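Run:
```python
from h import *
o=ctrl.get_obs();C=cam('wrist',o);import json
g=lambda a:np.c_[(479.5-a[:,0])*2.5,(299.5-a[:,1])*2.5]
x=np.array([np.cos(.0639),np.sin(.0639),0])
F=np.array([602.5,112.5,0])
print('now: front z35,60,85; root z35,85');print(g(proj(C,[F+[0,0,35],F+[0,0,60],F+[0,0,85],F+45*x+[0,0,35],F+45*x+[0,0,85]])))
print('tcp',g(proj(C,[o['ee_pos']])))
C2=cam('wrist',json.load(open('w2.json')));F=np.array([602.5,116.5,0])
print('w2');print(g(proj(C2,[F+[0,0,35],F+[0,0,60],F+[0,0,85],F+45*x+[0,0,35],F+45*x+[0,0,85]])))
f=lambda a:np.c_[479.5-np.array(a)[:,0]/2.5,299.5-np.array(a)[:,1]/2.5]
for z in(85,80,75):print(z,onz(C2,f([[402,215],[402,180]]),z))
```

```text
now: front z35,60,85; root z35,85
[[406.95 267.58]
 [410.51 202.97]
 [414.76 125.62]
 [406.2  172.08]
 [412.65  36.36]]
tcp [[396.35 194.28]]
w2
[[401.09 337.11]
 [401.84 292.08]
 [402.69 241.43]
 [401.34 264.32]
 [402.78 171.88]]
85 [[618.24 117.78  85.  ]
 [641.53 119.31  85.  ]]
80 [[624.86 118.15  80.  ]
 [648.86 119.73  80.  ]]
75 [[631.47 118.52  75.  ]
 [656.18 120.14  75.  ]]
```

Call:
{"fn": "move_arm", "kwargs": {
  "rows": [
    [-5,-2,6,0,0],
    [-5,-5,6,0,-1],
    [-5,-5,6,0,-0.3],
    [-5,-5,6,0,-0.3],
    [-5,-5,6,0,-0.3],
    [-5,-5,6,0,-0.3],
    [-5,-5,6,0,-0.3]
  ]
}}

```text
t: 14.28
ee_pos: [609.0, 112.3, 59.1]
orientation: [-0.062, 1.045, 0.044]
ft_force: [-1.0, 0.1, 0.1]
width: 57.1
```

```bash
python3 st.py
python3 - <<'E'
from h import *
im=get_image('wrist');cv2.imwrite('pics/w5.png',im)
im=cv2.rotate(im[100:300,200:480],cv2.ROTATE_180)
cv2.imwrite('pics/w5z.png',cv2.resize(im,None,fx=2.5,fy=2.5,interpolation=cv2.INTER_CUBIC))
E
```

```text
[609.   112.31  59.14] [ 0.22  0.48  2.11 -1.24  0.11 -0.21] 14.275 [-1.03  0.05  0.14] 57.085194226224964
[[ 0.5  -0.07  0.86]
 [ 0.01  1.    0.07]
 [-0.87 -0.03  0.5 ]]
lean deg 30.066208324241895 az x 0.8157249252304335 az z 4.7901345946985705
```

View pics/w5z.png

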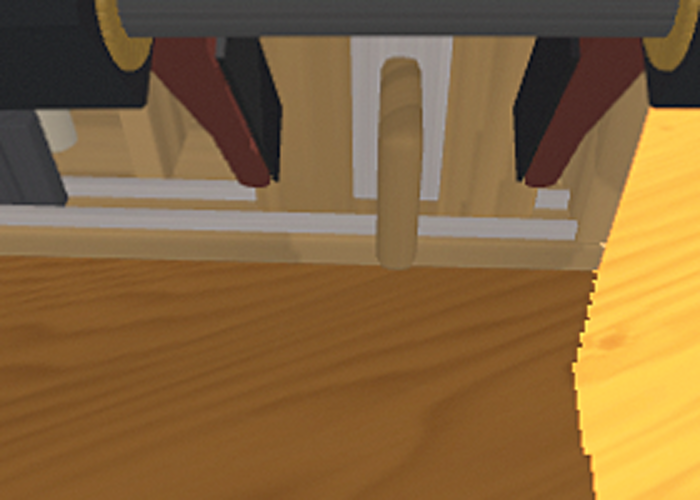

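Call:
{"fn": "move_arm", "kwargs": {
  "rows": [
    [6,-1,-12,0,-0.3],
    [13,-2,-24,0,-0.3],
    [13,-2,-24,0,-0.3]
  ]
}}

```text
t: 14.7
ee_pos: [624.6, 112.3, 39.3]
orientation: [-0.066, 1.055, 0.04]
ft_force: [-0.7, 0.4, 0.4]
width: 56.8
```

```bash
python3 st.py
```

```text
[624.61 112.26  39.3 ] [ 0.22  0.54  2.07 -1.31  0.11 -0.15] 14.7 [-0.73  0.35  0.42] 56.83607870814265
[[ 0.49 -0.06  0.87]
 [ 0.    1.    0.07]
 [-0.87 -0.04  0.49]]
lean deg 29.508454283274357 az x 0.10252163140698281 az z 4.854204862947526
```

Call:
{"fn": "move_arm", "kwargs": {
  "rows": [
    [0,0,0,0,1],
    [0,0,0,0,1],
    [0,0,0,0,1],
    [0,0,0,0,1],
    [0,0,0,0,1],
    [0,0,0,0,1]
  ]
}}

```text
t: 15.45
ee_pos: [624.6, 112.2, 39.5]
orientation: [-0.066, 1.055, 0.039]
ft_force: [-1.0, -1.0, 2.2]
width: 12.3
```

```bash
python3 st.py
```

```text
[624.63 112.19  39.45] [ 0.22  0.54  2.07 -1.31  0.11 -0.15] 15.45 [-1.02 -1.04  2.16] 12.278016697819423
[[ 0.49 -0.06  0.87]
 [ 0.    1.    0.07]
 [-0.87 -0.04  0.49]]
lean deg 29.518338277721462 az x 0.103850633977474 az z 4.812776616089749
```

Call:
{"fn": "move_arm", "kwargs": {
  "rows": [
    [-0.5,8,0,0,1],
    [-1,16,0,0,1],
    [-1.5,24,0,0,1],
    [-2,32,0,0,1],
    [-2.5,40,0,0,1],
    [-3,48,0,0,1],
    [-3.5,55,0,0,1],
    [-3.5,55,0,0,1]
  ]
}}

```text
t: 16.45
ee_pos: [621.2, 168.3, 39.5]
orientation: [-0.066, 1.055, 0.041]
ft_force: [2.7, 1.6, -0.9]
width: 12.3
```

```bash
python3 st.py
python3 - <<'E'
from h import *
im=get_image('wrist');cv2.imwrite('pics/w6.png',im)
im=cv2.rotate(im[100:300,200:480],cv2.ROTATE_180)
cv2.imwrite('pics/w6z.png',cv2.resize(im,None,fx=2.5,fy=2.5,interpolation=cv2.INTER_CUBIC))
E
```

```text
[621.25 168.32  39.48] [ 0.33  0.55  2.04 -1.22  0.17 -0.14] 16.45 [ 2.7   1.56 -0.94] 12.255163336987607
[[ 0.49 -0.07  0.87]
 [ 0.    1.    0.07]
 [-0.87 -0.03  0.49]]
lean deg 29.534424236843744 az x 0.2700113543640829 az z 4.868263868807529
```

View pics/w6z.png

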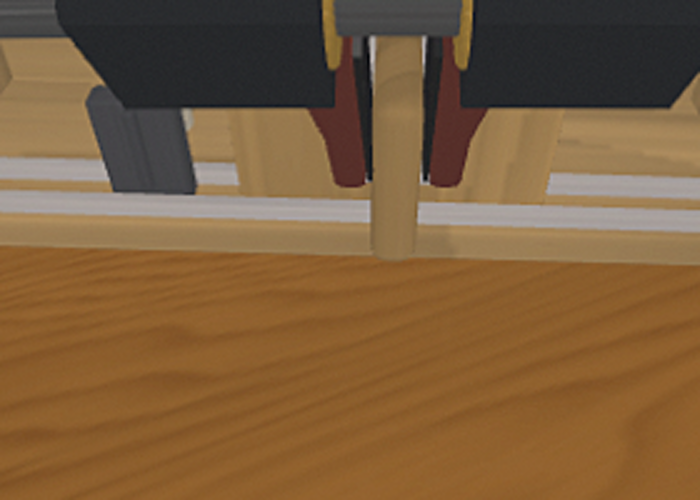

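Call:
{"fn": "move_arm", "kwargs": {
  "rows": [
    [-0.4,6,0,0,1],
    [-0.8,12,0,0,1],
    [-1.2,18,0,0,1],
    [-1.5,24,0,0,1],
    [-1.5,24,0,0,1]
  ]
}}

```text
t: 17.12
ee_pos: [619.8, 192.9, 39.5]
orientation: [-0.066, 1.055, 0.042]
ft_force: [2.5, 1.5, -1.9]
width: 11.9
```

```bash
cat > f.py <<'E'
from h import *
o=ctrl.get_obs();print(o['ee_pos'],o['ft_force'],'t',o['t'],'w',o['width'],'q',o['qpos'])
E
python3 f.py
```

```text
[619.76 192.88  39.48] [ 2.47  1.48 -1.92] t 17.125 w 11.919118720698076 q [ 0.38  0.56  2.03 -1.18  0.19 -0.14]
```

Call:
{"fn": "move_arm", "kwargs": {
  "rows": [
    [-0.2,3,0,0,1],
    [-0.3,4.5,0,0,1]
  ]
}}

```text
t: 17.38
ee_pos: [619.5, 197.3, 39.5]
orientation: [-0.066, 1.055, 0.042]
ft_force: [3.2, -0.3, -2.2]
width: 11.7
```

Call:
{"fn": "move_arm", "kwargs": {
  "rows": [
    [-0.2,3,0,0,1],
    [-0.3,4,0,0,1]
  ]
}}

```text
t: 17.62
ee_pos: [619.3, 201.5, 39.5]
orientation: [-0.066, 1.055, 0.042]
ft_force: [3.9, -1.4, -2.2]
width: 11.8
```

Call:
{"fn": "move_arm", "kwargs": {
  "rows": [
    [-0.1,2,0,0,1],
    [-0.2,3,0,0,1]
  ]
}}

```text
t: 17.88
ee_pos: [619.1, 204.6, 39.5]
orientation: [-0.066, 1.055, 0.042]
ft_force: [4.0, -2.7, -2.0]
width: 12.0
```

Call:
{"fn": "move_arm", "kwargs": {
  "rows": [
    [-0.1,1.5,0,0,1],
    [-0.1,2,0,0,1]
  ]
}}

```text
t: 18.12
ee_pos: [619.0, 206.7, 39.5]
orientation: [-0.066, 1.054, 0.042]
ft_force: [2.8, -2.0, -1.8]
width: 11.7
```

Call:
{"fn": "move_arm", "kwargs": {
  "rows": [
    [-0.1,2,0,0,1],
    [-0.1,2,0,0,1]
  ]
}}

```text
t: 18.38
ee_pos: [618.8, 208.9, 39.5]
orientation: [-0.066, 1.054, 0.042]
ft_force: [3.7, -0.8, -2.7]
width: 12.1
```

Call:
{"fn": "move_arm", "kwargs": {
  "rows": [
    [-0.1,2,0,0,1],
    [-0.1,2,0,0,1]
  ]
}}

```text
t: 18.62
ee_pos: [618.7, 210.4, 39.5]
orientation: [-0.066, 1.055, 0.041]
ft_force: [4.8, -3.9, -1.5]
width: 12.1
```

Call:
{"fn": "move_arm", "kwargs": {
  "rows": [
    [-0.1,1.5,0,0,1],
    [-0.1,1.5,0,0,1]
  ]
}}

```text
t: 18.88
ee_pos: [618.7, 210.9, 39.5]
orientation: [-0.067, 1.055, 0.039]
ft_force: [4.0, -5.0, -0.6]
width: 11.9
```

```bash
python3 f.py
```

```text
[618.67 210.9   39.5 ] [ 4.04 -5.01 -0.59] t 18.875 w 11.854601274963501 q [ 0.42  0.56  2.01 -1.15  0.22 -0.14]
```

Call:
{"fn": "move_arm", "kwargs": {
  "rows": [
    [-0.1,2,0,0,1],
    [-0.1,2,0,0,1]
  ]
}}

```text
t: 19.12
ee_pos: [618.6, 211.5, 39.5]
orientation: [-0.068, 1.055, 0.036]
ft_force: [4.4, -6.1, -0.8]
width: 11.9
```

```bash
python3 f.py
```

```text
[618.61 211.5   39.48] [ 4.39 -6.09 -0.85] t 19.125 w 11.94949746858369 q [ 0.42  0.56  2.01 -1.15  0.22 -0.14]
```

Call:
{"fn": "move_arm", "kwargs": {
  "rows": [
    [-0.1,2,0,0,1],
    [-0.2,3.5,0,0,1],
    [-0.2,3.5,0,0,1]
  ]
}}

```text
t: 19.5
ee_pos: [618.5, 212.9, 39.5]
orientation: [-0.069, 1.056, 0.032]
ft_force: [5.3, -8.8, 0.0]
width: 12.1
```

```bash
python3 f.py
```

```text
[618.5  212.94  39.47] [ 5.32 -8.8   0.04] t 19.5 w 12.071517374339653 q [ 0.42  0.56  2.01 -1.14  0.23 -0.14]
```

Call:
{"fn": "move_arm", "kwargs": {
  "rows": [
    [0.2,-4,0,0,1],
    [0.5,-8,0,0,1],
    [0.8,-12,0,0,1],
    [1,-16,0,0,1],
    [1.2,-19,0,0,1],
    [1.2,-19,0,0,1]
  ]
}}

```text
t: 20.25
ee_pos: [619.7, 193.5, 39.5]
orientation: [-0.069, 1.056, 0.031]
ft_force: [2.7, 0.1, -1.6]
width: 11.9
```

```bash
python3 st.py
python3 - <<'E'
from h import *
import json
o=ctrl.get_obs(); json.dump({k:np.array(o[k]).tolist() for k in('ee_pos','orientation')},open('w7.json','w'))
im=get_image('wrist');cv2.imwrite('pics/w7.png',im)
im=cv2.rotate(im[150:270,340:480],cv2.ROTATE_180)
cv2.imwrite('pics/w7z.png',cv2.resize(im,None,fx=5,fy=5,interpolation=cv2.INTER_CUBIC))
im=get_image('scene');cv2.imwrite('pics/s7z.png',cv2.resize(im[150:270,270:430],None,fx=5,fy=5,interpolation=cv2.INTER_CUBIC))
E
```

```text
[619.68 193.53  39.47] [ 0.39  0.56  2.02 -1.17  0.21 -0.14] 20.25 [ 2.71  0.09 -1.63] 11.85506918362204
[[ 0.49 -0.06  0.87]
 [-0.01  1.    0.07]
 [-0.87 -0.04  0.49]]
lean deg 29.506608710824295 az x -0.8804759504365622 az z 4.745539561003959
```

View pics/w7z.png

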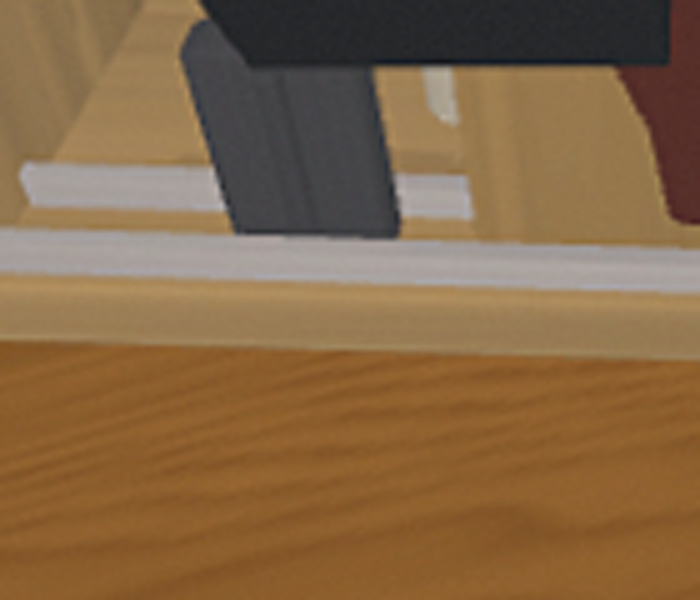

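View pics/s7z.png

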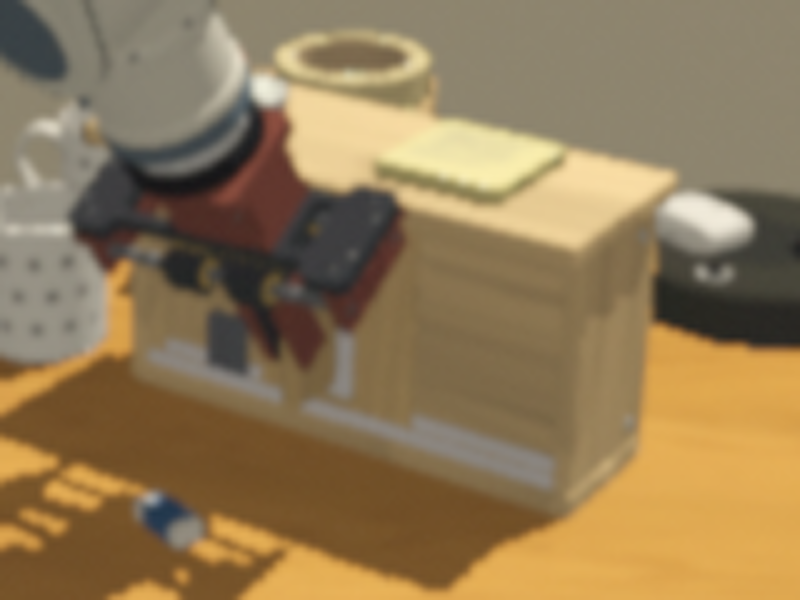

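```bash
python3 - <<'E'
from h import *
import json
C=cam('wrist',json.load(open('w7.json')))
f=lambda a:np.c_[479.5-np.array(a)[:,0]/5,269.5-np.array(a)[:,1]/5]
x=np.array([np.cos(.0639),np.sin(.0639),0]);y=np.array([-x[1],x[0],0]);p0=np.array([602.5,116.5,0])
for d in (40,45,50):
    q=onplane(C,f([[236,235],[396,236],[473,220],[472,180],[384,150]]),p0+d*x,x);print(d,(q-p0)@y,q[:,2])
E
python3 - <<'E'
import cv2
im=cv2.imread('pics/w7.png')
im=cv2.rotate(im[205:250,370:440],cv2.ROTATE_180)
cv2.imwrite('pics/w7y.png',cv2.resize(im,None,fx=10,fy=10,interpolation=cv2.INTER_NEAREST))
E
```

```text
40 [164.34 138.61 125.87 125.1  137.81] [21.49 22.21 26.01 34.08 39.4 ]
45 [166.69 140.22 127.12 126.33 139.41] [17.12 17.86 21.77 30.07 35.54]
50 [169.03 141.84 128.38 127.56 141.  ] [12.75 13.51 17.53 26.06 31.68]
```

View pics/w7y.png

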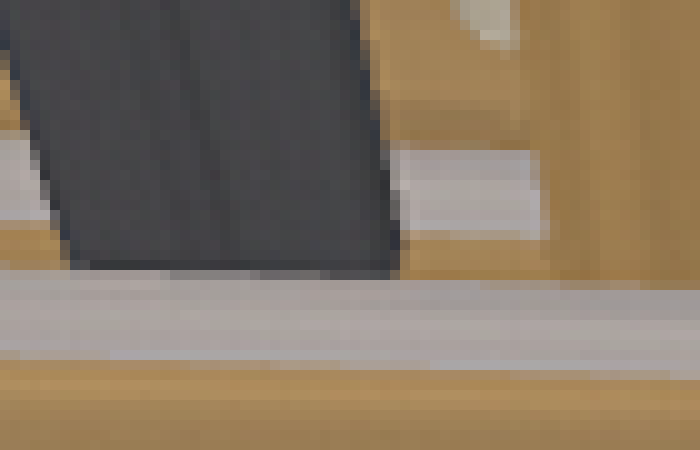

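Call:
{"fn": "move_arm", "kwargs": {
  "rows": [
    [0.1,-1,0,0,1],
    [0.1,-2,0,0,1],
    [0.1,-2,0,0,1]
  ]
}}

```text
t: 20.72
ee_pos: [619.8, 191.6, 39.5]
orientation: [-0.069, 1.056, 0.031]
ft_force: [3.3, 0.2, -1.4]
width: 11.7
```

```bash
python3 st.py
python3 - <<'E'
import json
from h import *
o=ctrl.get_obs(); json.dump({k:np.array(o[k]).tolist() for k in('ee_pos','orientation')},open('w8.json','w'))
im=get_image('wrist');cv2.imwrite('pics/w8.png',im)
im=cv2.rotate(im[205:250,370:440],cv2.ROTATE_180)
cv2.imwrite('pics/w8y.png',cv2.resize(im,None,fx=10,fy=10,interpolation=cv2.INTER_NEAREST))
E
```

```text
[619.82 191.64  39.48] [ 0.38  0.56  2.02 -1.18  0.21 -0.14] 20.725 [ 3.31  0.17 -1.38] 11.678655359765223
[[ 0.49 -0.06  0.87]
 [-0.01  1.    0.07]
 [-0.87 -0.04  0.49]]
lean deg 29.509671006848077 az x -0.8847965894371133 az z 4.752071588058676
```

View pics/w8y.png

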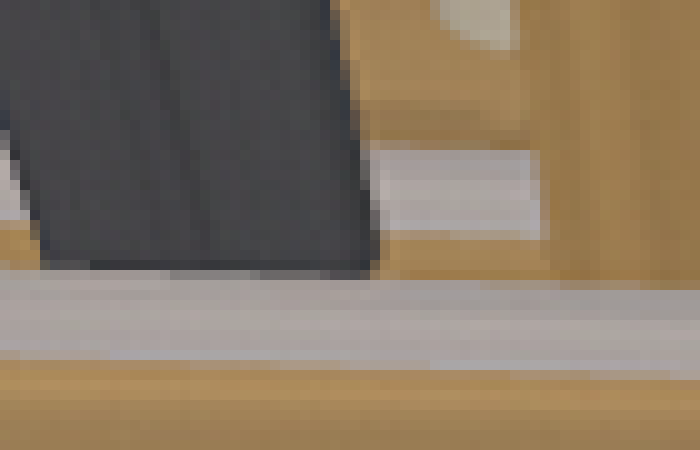

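Call:
{"fn": "move_arm", "kwargs": {
  "rows": [
    [0.1,-1.2,0,0,1],
    [0.1,-1.2,0,0,1],
    [0.1,-1.2,0,0,0.3],
    [0.1,-1.2,0,0,0],
    [0.1,-1.2,0,0,0],
    [0.1,-1.2,0,0,0],
    [0.1,-1.2,0,0,0],
    [0.1,-1.2,0,0,0]
  ]
}}

```text
t: 21.78
ee_pos: [619.9, 190.4, 39.5]
orientation: [-0.069, 1.056, 0.031]
ft_force: [-0.3, 0.2, 1.0]
width: 43.7
```

```bash
python3 st.py
```

```text
[619.89 190.41  39.47] [ 0.38  0.56  2.02 -1.18  0.21 -0.14] 21.775 [-0.32  0.19  0.99] 43.72374711678136
[[ 0.49 -0.06  0.87]
 [-0.01  1.    0.07]
 [-0.87 -0.04  0.49]]
lean deg 29.50835711457853 az x -0.8945600494870048 az z 4.749975648992959
```

Open at 44 mm around the 12 mm tab. Retreat straight to the front (and up along the tool).

Call:
{"fn": "move_arm", "kwargs": {
  "rows": [
    [-8,0,8,0,0],
    [-20,0,20,0,0],
    [-40,0,40,0,0],
    [-65,0,60,0,0],
    [-95,0,80,0,0],
    [-130,0,100,0,0],
    [-140,0,110,0,0],
    [-140,0,110,0,0]
  ]
}}

```text
t: 22.78
ee_pos: [479.4, 190.8, 150.7]
orientation: [-0.069, 1.054, 0.033]
ft_force: [0.2, 0.2, 0.2]
width: 44.2
```

```bash
python3 st.py
python3 - <<'E'
import json
from h import *
o=ctrl.get_obs(); json.dump({k:np.array(o[k]).tolist() for k in('ee_pos','orientation')},open('w9.json','w'))
im=get_image('wrist');cv2.imwrite('pics/w9.png',im)
im=cv2.rotate(im[120:280,200:440],cv2.ROTATE_180)
cv2.imwrite('pics/w9z.png',cv2.resize(im,None,fx=3.3,fy=3.3,interpolation=cv2.INTER_CUBIC))
im=get_image('scene');cv2.imwrite('pics/s9z.png',cv2.resize(im[140:290,250:450],None,fx=4,fy=4,interpolation=cv2.INTER_CUBIC))
E
```

```text
[479.41 190.8  150.68] [ 0.52  0.18  2.24 -0.79  0.37 -0.43] 22.775 [0.21 0.21 0.18] 44.166406179970494
[[ 0.49 -0.06  0.87]
 [-0.01  1.    0.07]
 [-0.87 -0.04  0.49]]
lean deg 29.604440942422094 az x -0.7125314796449653 az z 4.773444515387729
```

View pics/w9z.png

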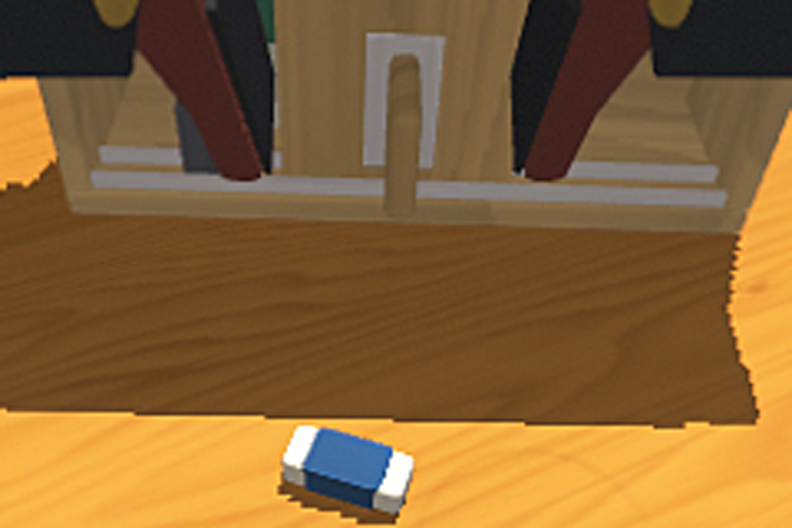

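View pics/s9z.png

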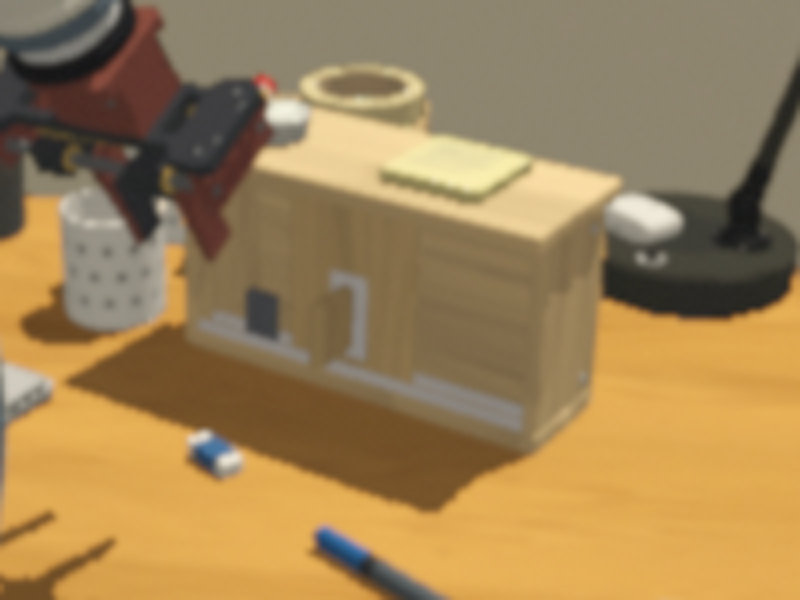

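Call:
{"fn": "move_arm", "kwargs": {
  "rows": [
    [10,25,-3,0,-0.5],
    [20,50,-6,0,-1],
    [20,60,-6,0,-1],
    [20,60,-6,0,-1],
    [20,60,-6,0,-1],
    [20,60,-6,0,-1]
  ]
}}

```text
t: 23.62
ee_pos: [499.8, 249.8, 143.7]
orientation: [-0.069, 1.055, 0.031]
ft_force: [-0.3, 0.0, 0.2]
width: 87.5
```

```bash
python3 st.py
python3 - <<'E'
import json
from h import *
o=ctrl.get_obs(); json.dump({k:np.array(o[k]).tolist() for k in('ee_pos','orientation')},open('w10.json','w'))
im=get_image('wrist');cv2.imwrite('pics/w10.png',im)
im=cv2.rotate(im[180:280,260:380],cv2.ROTATE_180)
cv2.imwrite('pics/w10z.png',cv2.resize(im,None,fx=6,fy=6,interpolation=cv2.INTER_CUBIC))
E
```

```text
[499.81 249.85 143.71] [ 0.62  0.27  2.14 -0.8   0.42 -0.33] 23.625 [-0.32  0.04  0.21] 87.48579413714248
[[ 0.49 -0.06  0.87]
 [-0.01  1.    0.07]
 [-0.87 -0.04  0.49]]
lean deg 29.53129983696853 az x -0.893267339527025 az z 4.725823760149537
```

View pics/w10z.png

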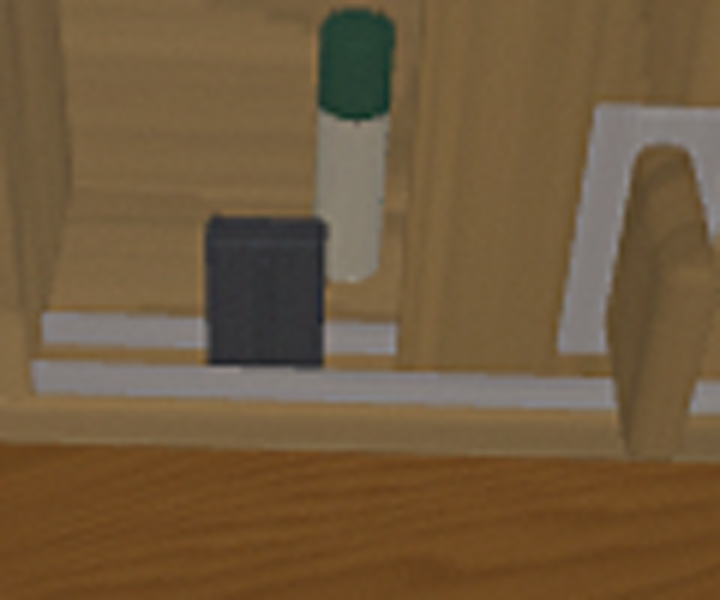

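Run:
```python
from h import *
import json
im=cv2.imread('pics/w10.png');z=cv2.rotate(im[180:280,260:380],cv2.ROTATE_180)
for r in (53,54,55,56,57,58): print(r,z[r,30:72].astype(int).sum(1).tolist())
C=cam('wrist',json.load(open('w10.json')))
f=lambda a:np.c_[379.5-np.array(a)[:,0]/6,279.5-np.array(a)[:,1]/6]
x=np.array([np.cos(.0639),np.sin(.0639),0]);y=np.array([-x[1],x[0],0]);p0=np.array([602.5,116.5,0])
for d in (40,45,50):
    q=onplane(C,f([[207,362],[324,362],[324,335],[398,350],[398,330],[670,440]]),p0+d*x,x);print(d,(q-p0)@y,q[:,2])
```

```text
53 [375, 380, 379, 401, 224, 151, 158, 161, 167, 159, 165, 154, 158, 149, 158, 146, 159, 153, 156, 159, 162, 159, 159, 119, 315, 316, 308, 308, 307, 309, 281, 275, 273, 278, 275, 282, 239, 269, 267, 263, 279, 283]
54 [391, 386, 386, 406, 282, 162, 152, 157, 160, 156, 155, 167, 154, 153, 155, 157, 155, 160, 158, 159, 156, 155, 154, 182, 382, 378, 374, 371, 375, 372, 371, 369, 372, 370, 367, 377, 283, 263, 271, 268, 279, 281]
55 [387, 388, 390, 408, 294, 158, 154, 159, 163, 158, 164, 162, 152, 146, 156, 152, 156, 159, 157, 161, 159, 157, 148, 186, 391, 394, 389, 381, 378, 380, 377, 379, 373, 377, 379, 393, 286, 266, 264, 267, 281, 285]
56 [382, 380, 385, 403, 292, 153, 151, 155, 158, 158, 162, 162, 152, 150, 155, 154, 163, 157, 160, 160, 162, 159, 147, 182, 402, 402, 390, 390, 391, 395, 389, 396, 390, 391, 396, 409, 264, 262, 265, 268, 280, 281]
57 [393, 395, 394, 415, 294, 163, 154, 160, 158, 157, 158, 160, 154, 152, 156, 154, 156, 156, 159, 160, 157, 162, 143, 181, 396, 395, 389, 388, 388, 392, 389, 386, 386, 382, 393, 404, 264, 261, 262, 270, 281, 281]
58 [297, 302, 303, 318, 238, 151, 152, 159, 161, 157, 154, 167, 153, 147, 153, 148, 161, 154, 158, 159, 158, 159, 151, 186, 379, 380, 372, 372, 370, 372, 371, 393, 396, 394, 400, 412, 266, 265, 266, 267, 283, 278]
40 [166.51 140.37 140.61 124.05 124.4   58.74] [22.87 23.86 31.75 28.03 33.81  2.83]
45 [166.86 140.28 140.52 123.68 124.03  57.25] [18.47 19.49 27.51 23.72 29.61 -1.91]
50 [167.22 140.19 140.43 123.31 123.67  55.76] [14.08 15.11 23.27 19.42 25.4  -6.64]
```

Run:
```python
from h import *
print(ctrl.close_job()); print(ctrl.get_obs()['t'])
```

```text
the job is handed in; nothing more can be done
None
the job is handed in; nothing more can be done
```

The shoe is jammed in the tight spot and left there as the marker. The door is drawn back about 16 mm from it and released, and the job was handed in a little after t = 23.6 s.

**What I did:**
- **Tool lean:** the moves only turn about the vertical. I got the lean by pulling against the arm's reach limit, and the wrist limits then settled it at about 30° for the grasp.
- **Push:** I slid the door left until the wrist force along the track rose from about 2 N of drag to about 9 N. That is roughly 8 N on the shoe, a clear jam without forcing.
- **Back-off:** I drew the door back about 22 mm, opened the fingers and backed off, so the robot touches nothing.

**Last checks:**
- **Gap:** the final wrist picture shows about 16.4 mm between door and shoe. A picture 1.2 mm earlier suggested about 15 mm for the final gap, and the arm's own travel suggested about 18 mm. I left it there.
- **Shoe position:** it rests about 22 mm beyond its start, at about y = +72 mm in the cabinet's frame.
- **Bystanders:** I saw nothing disturbed in the later pictures, but I did not measure each item or view the earbud case or stapler again.

**What went wrong:** my first grasp slipped off the tab's rounded top corner and moved the door about 5 mm to the right before the push. The second grasp, deeper and lower, held at 12 mm. At 29.5°, it leaned just short of the advised 30° minimum; I saw no sign of contact with the top board.

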